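Change the grip on a delicate jewel box and index it to face front on a display stand

ROBOT

A 6-joint arm with a two-finger parallel gripper is mounted at the origin on a cart in front of the work surface, level with it; the furniture and walls round the work are solid. World frame = base frame: x ahead of the robot, y to its left, z up, the work surface at z = 0. Lengths are in mm, angles in rad, forces in N, time in s.
With the tool pointing down it reaches from about 350 to 975 mm from the base axis. Payload 7.1 kg.
Tool frame: the origin (TCP) lies between the finger pads; the fingertips stand 19 mm ahead of it and the grasp point (between the pads) is the TCP (ctrl.finger_overhang is the distance from the TCP to the fingertips, in mm); z points along the fingers, y is the line along which they close (so a half turn about z gives the same grasp; the last joint's range is limited). The gripper opens to 88 mm and grips with 3 to 60 N. Pads are 20 mm wide; open, the fingers measure 115 mm over their backs; the gripper's body (75 mm by 178 mm) begins 61 mm behind the grasp point.
Start: joints at [-1.24, 0.423, 1.63, -0, 1.089, -0.019], TCP at [214.21, -587.128, 241.675] pointing down, gripper open.
Joint ranges: [-3, 3], [-0.9, 2.11], [0.09, 2.58], [-1.31, 4.45], [0.11, 2.69], [-2.54, 2.54]. Speed limits (rad/s): [2.39, 2.39, 3.01, 3.14, 3.14, 3.14].

INTERFACE

Orientations are given as a rotation vector (axis times angle).
In Python, from workcell import ctrl gives the robot as it stands. The module is installed in compiled form; this text tells all that it offers.
- The arm moves only by the tool arm_command, never from a script. Its argument "rows" is one flat list of numbers, 7 for each row, row after row: the turn, a rotation vector about the tool's x, y, z scaled (see below), then the shift along the tool's x, y, z scaled (see below), then the opening, from -1 (shut) to 1 (fully open). A call has 1 to 5 rows; each row is the pose to reach, as a shift and turn from the pose commanded when the call began, along the tool's axes at that moment, turning the shorter way round; what a row does not reach only later rows make up. The controller multiplies each number of a shift by 80 mm and each number of a turn by 180 degrees. A row lasts 1/10 s, in which the tool goes at most 50 mm and 8.59 degrees, less where a joint would pass 70% of its speed; a pose out of reach is approached as far as the arm can. A call with a number of a shift or a turn outside -1 to 1 is refused whole. A call with a gripper value outside its range is refused whole. The fingers move at their own pace and stop on an object; the grip force is fixed at half the most. Time passes only in rows, so rows that repeat a pose let the fingers close. It gives the time, the measured TCP pose, the force, the opening and the grip force at its end, in the units of the state.
- ctrl.get_obs(): the state, without advancing time (a new reading comes with each control period).
- ctrl.get_image(name): name is "side" or "top" or "wrist"; returns (picture, depth): 420x560x3 uint8, red, green, blue; 420x560 float32, mm along the optical axis (not along the pixel's ray), 0 where there is no reading.
- ctrl.camera_params(name): a dict with "camera_matrix" (3x3 intrinsics, pixels), "world_to_cam" (4x4, takes a point from world to camera coordinates); the wrist camera has in their place "tool_from_camera" (4x4, takes a point from camera to tool coordinates, whose origin is the TCP and whose axes are the flange's). Camera axes: x right, y down, z forward; pixel columns grow to the right and rows downward; lengths in mm; the calibration is good to about 2 mm. A picture is of the moment at which its call begins: read the wrist's pose just before it. camera_params takes no time and is no camera call.
- ctrl.close_job(): hands the job in; it is judged then, once.
The state is a dict: "t": time; "qpos": joint angles; "qvel": joint speeds; "joint_torque": joint torques, N m; "ee_pos": TCP position; "orientation": TCP orientation; "ft_force": force on the tool from outside, world axes, zero at the start; "moment": the same for the moment, N m; "width": finger opening in mm; "grasp_force": force on a finger pad.
Only numpy, scipy, OpenCV 4.12 (cv2) and the standard library are available. Lean on these libraries where they do the work, as an engineer would, in place of code of your own. Each camera call takes 0.05 s, during which the arm holds its last target. There are 200 camera calls.

TASK

Put the red jewel box from the stock rack into the cradle of the turning display stand, its gold clasp at the end with the brass strip: in the rack only its left and right sides are free to hold and in the cradle only its front and back, so set it down on the table in between, let go, and take it the other way. Then turn the stand by its brass knob a quarter turn until it clicks home, the clasp facing the brass dot on the base. The box is thin card: keep the grip to 10 N or less, set it down without a bump, keep it level, and leave the other goods where they are.

Things in the scene. Friction and masses are not known exactly. Their poses are not given: they have to be found in the camera images.
- red_box: dark red jewel box, shut for good, 66 mm wide (y) x 66 mm front to back (x -32 to +34) x 36 mm high, about 75 g, thin card. Origin: centre of its underside; z up; the gold clasp is on its -x (front) face, its left and right sides are the y faces. Starts on the floor of one of the two bays of the stock rack.
- clasp (a point): the gold clasp, at the middle of the red box's front face: 33 mm to -x of its origin, 18 mm above its underside.
- stock_rack: pale wooden rack, fixed, 165 (x) x 64 mm (y), floor top 12 mm above the table. Origin: centre of its underside, on the table. Bays centred at x = -38.5 and +38.5 mm, 72 mm long inside; dividers at x = -77, 0, +77 mm, 5 mm thick, rise to 55 mm above the table (higher than the boxes). Open at its y sides. Red box in one bay, black in the other, clasps to its -x (the robot's side).
- black_box: closed black jewel box, 68 x 66 x 36 mm, in the other bay; leave it there.
- stand: fixed dark wooden round base of the display stand, 240 mm across, 12 mm high. Origin at the centre of its underside on the table; a brass dot on its rim at its -x marks the front; a brass block is at its +x rim.
- stand_axis (a point): point on the vertical turning axis of the stand, 22 mm above the table (top of the platter). Axes as the stand's.
- platter (a joint): angle of the round platter (216 mm across) on the base: 0 at the loading detent, where it starts, 1.571 at the home detent; grows anticlockwise seen from above; firm stop at each. A snap spring under it holds it at the nearer stop (at most about 0.1 N m at the axis; past half way it runs on to the other by itself, damped).
- cradle_seat (a point): centre of the cradle's felt floor, on the turning axis, 26 mm above the table; turns with the platter. Its -x is the front, marked by a brass strip; this points to the stand's +y at joint 0, to its -x at 1.571. Cheeks 50 mm long, 38 mm high, stand at its +y and -y, 74 mm apart inside; the x ends are open. A seated box has its origin here and its axes parallel to these.
- knob_top (a point): top of the brass knob on the platter, 78 mm above the table, 92 mm to the cradle's -y from the axis; upright round post 14 mm across with an 18 mm head (top 16 mm), 56 mm tall above the platter. Turns with the platter.
- globe: red and white snow globe, 60 mm across, 73 mm high, bystander at the back; origin under its centre.
- blue_soap: blue soap bar 60 x 85 x 28 mm, bystander at the back; origin under its centre.
- green_spool: green ribbon spool lying flat, 73 x 66 x 24 mm, bystander at the far left; origin under its centre.
- pink_soap: pink soap bar 60 x 85 x 28 mm, bystander at the far right; origin under its centre.

How it is judged:
By the outcome, as a careful person would: the job done as asked, in the order asked, and still so for the second after the job is handed in, with the robot touching nothing.
It also fails if it takes over 72 s, if anything falls off the work surface, if the arm or the gripper's body presses on something with over 40 N, if the wrist force passes 120 N, or if a joint passes its speed limit or range.

## Working session

There is one attempt and no reset: what is moved stays moved. The work goes in short steps, Python scripts to look and compute and a tool call to move; the robot and the scene stay as the last step left them, time stands still between calls to the robot, and variables do not carry over. Pictures are saved under pics/ and viewed, at most 13 in all, crops included, and the job is handed in when it is done.

Besides the shell and the picture viewer there is one more tool, called after "Call:" as name(argument=value, ...) on one line, values as JSON. arm_command: Moves the arm, as the interface text tells. Shifts and turns lie within -1 to 1; 1 stands for 80 mm of shift or 180 degrees of turn. Its arguments: {"type":"object","properties":{"rows":{"type":"array","items":{"type":"number"}}},"required":["rows"]}

```bash
mkdir -p pics
python3 - <<'E'
from workcell import ctrl
import cv2,numpy as np
o=ctrl.get_obs();print({k:np.round(v,3) for k,v in o.items()},ctrl.finger_overhang)
for n in("side","top"):
    im,d=ctrl.get_image(n);cv2.imwrite(f"pics/{n}0.png",im[:,:,::-1]);np.savez(f"{n}0.npz",im=im,d=d)
    p=ctrl.camera_params(n);print(n,np.round(p["camera_matrix"],1).tolist(),np.round(p["world_to_cam"],3).tolist())
print(np.round(ctrl.camera_params("wrist")["tool_from_camera"],3).tolist())
E
```

```text
{'t': np.float64(0.0), 'qpos': array([-1.24 ,  0.424,  1.631,  0.   ,  1.089, -0.019]), 'qvel': array([ 0.001,  0.   ,  0.001, -0.001,  0.   ,  0.001]), 'joint_torque': array([-1.0000e-03, -5.4463e+01, -2.7367e+01,  6.4000e-02,  2.3000e-02,
       -0.0000e+00]), 'ee_pos': array([ 214.061, -586.661,  240.926]), 'orientation': array([-3.092, -0.546,  0.   ]), 'ft_force': array([ 0.203, -0.042, -1.025]), 'moment': array([-0.034, -0.005,  0.029]), 'grasp_force': np.float64(0.0), 'width': np.float64(87.689)} 19.0
side [[465.6, 0.0, 283.6], [0.0, 465.6, 208.0], [0.0, 0.0, 1.0]] [[-0.849, -0.529, -0.014, 455.123], [-0.27, 0.456, -0.848, 233.638], [0.455, -0.716, -0.53, 1329.711], [0.0, 0.0, 0.0, 1.0]]
top [[412.3, 0.0, 279.2], [0.0, 412.3, 214.1], [0.0, 0.0, 1.0]] [[0.015, -1.0, -0.027, 14.532], [-0.994, -0.012, -0.113, 557.322], [0.113, 0.028, -0.993, 1236.015], [0.0, 0.0, 0.0, 1.0]]
[[0.0, -0.961, -0.276, 76.036], [1.0, 0.0, 0.0, -1.204], [-0.0, -0.276, 0.961, -141.912], [0.0, 0.0, 0.0, 1.0]]
```

View pics/top0.png

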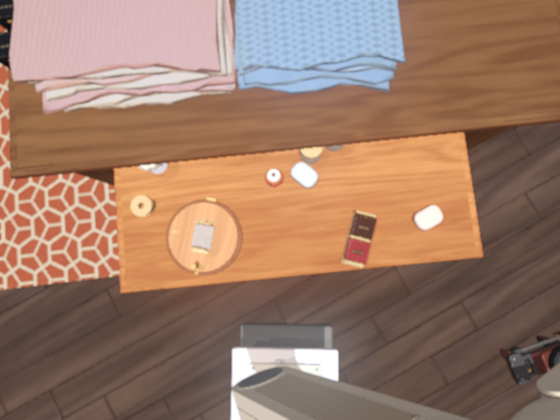

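View pics/side0.png

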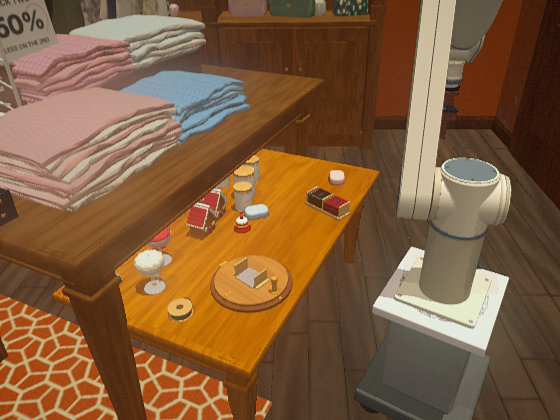

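```bash
cat > h.py <<'E'
import numpy as np,cv2
from workcell import ctrl
from scipy.spatial.transform import Rotation as R
def ray(n,px,z,T=None):
    """pixels (N,2) -> world points on plane z. T: world_from_cam"""
    p=ctrl.camera_params(n);K=p["camera_matrix"]
    if T is None: T=np.linalg.inv(p["world_to_cam"])
    px=np.atleast_2d(np.asarray(px,float))
    d=(np.linalg.inv(K)@np.c_[px,np.ones(len(px))].T).T@T[:3,:3].T
    return T[:3,3]+d*((z-T[2,3])/d[:,2])[:,None]
def wristT(o):
    T=np.eye(4);T[:3,:3]=R.from_rotvec(o["orientation"]).as_matrix();T[:3,3]=o["ee_pos"]
    return T@ctrl.camera_params("wrist")["tool_from_camera"]
E
python3 - <<'E'
from h import *
im=np.load("top0.npz")["im"][:,:,::-1]
a=cv2.resize(im[190:285,155:255],None,fx=4,fy=4,interpolation=cv2.INTER_CUBIC)
b=cv2.resize(im[190:285,315:415],None,fx=4,fy=4,interpolation=cv2.INTER_CUBIC)
cv2.imwrite("pics/crop0.png",np.hstack([a,b]))
print(ray("top",[[204,236],[211,200],[197,268]],20).round())
print(ray("top",[[358,250],[363,227],[375,211],[345,265]],50).round())
E
```

```text
[[487. 255.  20.]
 [600. 237.  20.]
 [389. 273.  20.]]
[[ 450. -215.   50.]
 [ 519. -231.   50.]
 [ 568. -267.   50.]
 [ 405. -177.   50.]]
```

View pics/crop0.png

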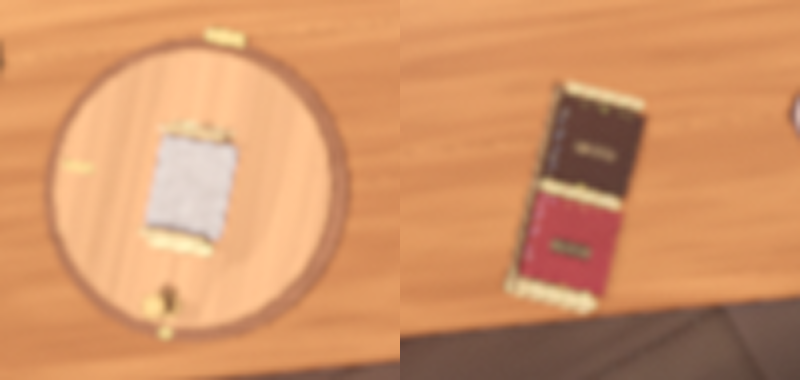

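Call:
arm_command(rows=[0, 0, 0.183, 1, -0.77, 0, 1, 0, 0, 0.183, 1, -0.77, 0, 1, 0, 0, 0.183, 1, -0.77, 0, 1, 0, 0, 0.183, 1, -0.77, 0, 1])

```text
t: 0.5
ee_pos: [269.1, -500.3, 241.5]
orientation: [-3.12, 0.358, 0.001]
ft_force: [-0.1, -0.8, -0.3]
width: 87.9
grasp_force: 0.0
```

Call:
arm_command(rows=[0, 0, 0, 0.35, -1, 0.1, 1, 0, 0, 0, 0.35, -1, 0.1, 1])

```text
t: 0.7
ee_pos: [313.6, -428.6, 233.1]
orientation: [-3.12, 0.355, 0.001]
ft_force: [0.6, 0.0, -0.4]
width: 87.5
grasp_force: 0.0
```

Call:
arm_command(rows=[0, 0, 0, 0.35, -1, 0.1, 1, 0, 0, 0, 0.35, -1, 0.1, 1])

```text
t: 0.9
ee_pos: [359.0, -356.1, 225.1]
orientation: [-3.121, 0.353, 0.001]
ft_force: [-0.2, -1.3, -0.5]
width: 87.9
grasp_force: 0.0
```

Call:
arm_command(rows=[0, 0, 0, 0.35, -1, 0.1, 1, 0, 0, 0, 0.35, -1, 0.1, 1])

```text
t: 1.1
ee_pos: [404.3, -284.3, 217.3]
orientation: [-3.121, 0.352, 0.001]
ft_force: [-0.0, -0.4, 0.2]
width: 87.7
grasp_force: 0.0
```

Call:
arm_command(rows=[0, 0, 0, 0.35, -1, 0.1, 1, 0, 0, 0, 0.35, -1, 0.1, 1, 0, 0, 0, 0.35, -1, 0.1, 1, 0, 0, 0, 0.35, -1, 0.1, 1])

```text
t: 1.5
ee_pos: [448.9, -214.3, 209.4]
orientation: [-3.122, 0.349, 0.001]
ft_force: [0.0, -0.4, 0.5]
width: 87.7
grasp_force: 0.0
```

Run:
```python
from h import *
o=ctrl.get_obs();im,d=ctrl.get_image("wrist");cv2.imwrite("pics/w1.png",im[:,:,::-1]);T=wristT(o)
np.savez("w1.npz",im=im,d=d,T=T)
hsv=cv2.cvtColor(im,cv2.COLOR_RGB2HSV);m=(((hsv[...,0]<8)|(hsv[...,0]>168))&(hsv[...,1]>130)&(hsv[...,2]>60)).astype(np.uint8)
m=cv2.morphologyEx(m,cv2.MORPH_OPEN,np.ones((3,3)));c=max(cv2.findContours(m,0,2)[0],key=cv2.contourArea)[:,0]
print(cv2.boundingRect(c),cv2.contourArea(c))
p=ray("wrist",c,48,T);r=cv2.minAreaRect(p[:,:2].astype(np.float32));print(r,cv2.boxPoints(r))
print(np.median(d[m>0]),o["qpos"])
v,u=np.nonzero(m);K=ctrl.camera_params("wrist")["camera_matrix"];z=d[v,u]
P=(np.c_[(u-K[0,2])/K[0,0]*z,(v-K[1,2])/K[1,1]*z,z])@T[:3,:3].T+T[:3,3]
print("z pct",np.percentile(P[:,2],[5,50,95]))
```

```text
(243, 154, 75, 75) 5096.5
((451.1231994628906, -214.06417846679688), (65.35363006591797, 68.25922393798828), 76.31065368652344) [[ 410.2299  -237.73572]
 [ 476.55008 -253.88977]
 [ 492.0165  -190.39264]
 [ 425.69632 -174.23859]]
141.75897 [-4.69137107e-01  2.81503153e-01  1.93380618e+00 -2.91963785e-04
  9.27001847e-01  1.32471090e+00]
z pct [ 46.00034544 222.21444967 270.19654155]
```

View pics/w1.png

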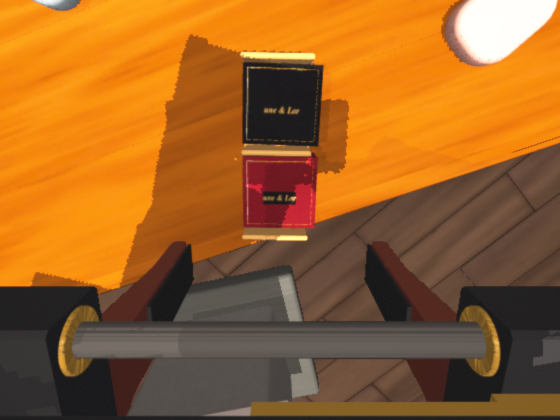

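Call:
arm_command(rows=[0, 0, 0.005, 0.025, -0.01, 1, 1, 0, 0, 0.005, 0.025, -0.01, 1, 1])

```text
t: 1.75
ee_pos: [450.2, -215.7, 128.5]
orientation: [3.118, -0.381, 0.001]
ft_force: [-0.6, -0.1, -0.4]
width: 88.2
grasp_force: 0.0
```

Call:
arm_command(rows=[0, 0, 0, 0, 0, 0.5, 1, 0, 0, 0, 0, 0, 0.8, 1, 0, 0, 0, 0, 0, 1, 1, 0, 0, 0, 0, 0, 1, 1])

```text
t: 2.15
ee_pos: [449.0, -215.2, 47.8]
orientation: [-3.117, 0.381, 0.006]
ft_force: [-0.1, -0.6, -0.3]
width: 87.9
grasp_force: 0.0
```

Call:
arm_command(rows=[0, 0, 0, 0, 0, 0.1, 0.75, 0, 0, 0, 0, 0, 0.19, 0.65, 0, 0, 0, 0, 0, 0.19, 0.58, 0, 0, 0, 0, 0, 0.19, 0.58, 0, 0, 0, 0, 0, 0.19, 0.58])

```text
t: 2.65
ee_pos: [451.3, -214.7, 35.0]
orientation: [3.119, -0.377, 0.001]
ft_force: [0.5, 0.0, -0.0]
width: 69.6
grasp_force: 0.0
```

Call:
arm_command(rows=[0, 0, 0, 0, 0, 0, 0.53, 0, 0, 0, 0, 0, 0, 0.515])

```text
t: 2.85
ee_pos: [451.2, -214.7, 34.8]
orientation: [3.119, -0.377, 0.001]
ft_force: [0.1, 0.1, 0.8]
width: 66.6
grasp_force: 0.4
```

Call:
arm_command(rows=[0, 0, 0, 0, 0, 0, 0.5, 0, 0, 0, 0, 0, 0, 0.5])

```text
t: 3.05
ee_pos: [451.2, -214.7, 34.7]
orientation: [3.119, -0.377, 0.001]
ft_force: [0.3, 0.2, 2.9]
width: 66.1
grasp_force: 4.9
```

Call:
arm_command(rows=[0, 0, 0, 0, 0, 0, 0.495, 0, 0, 0, 0, 0, 0, 0.495])

```text
t: 3.25
ee_pos: [451.2, -214.7, 34.7]
orientation: [3.119, -0.377, 0.001]
ft_force: [0.2, -0.5, 5.2]
width: 65.9
grasp_force: 12.7
```

Call:
arm_command(rows=[0, 0, 0, 0, 0, 0, 0.5])

```text
t: 3.35
ee_pos: [451.2, -214.7, 34.7]
orientation: [3.119, -0.377, 0.001]
ft_force: [-0.6, -0.7, 6.2]
width: 66.1
grasp_force: 4.9
```

Call:
arm_command(rows=[0, 0, 0, 0, 0, -0.03, 0.5, 0, 0, 0, 0, 0, -0.06, 0.5])

```text
t: 3.55
ee_pos: [450.6, -214.3, 39.1]
orientation: [-3.118, 0.377, 0.001]
ft_force: [0.2, 0.1, -0.2]
width: 66.2
grasp_force: 4.9
```

Call:
arm_command(rows=[0, 0, 0, 0, 0, -0.15, 0.5, 0, 0, 0, 0, 0, -0.4, 0.5, 0, 0, 0, 0, 0, -0.7, 0.5, 0, 0, 0, 0, 0, -0.9, 0.5, 0, 0, 0, 0, 0, -0.9, 0.5])

```text
t: 4.05
ee_pos: [452.3, -215.2, 113.8]
orientation: [3.117, -0.377, 0.007]
ft_force: [0.6, -0.0, -0.3]
width: 66.2
grasp_force: 4.9
```

Run:
```python
from h import *
o=ctrl.get_obs();im,d=ctrl.get_image("side");cv2.imwrite("pics/s2.png",cv2.resize(im[150:270,270:410,::-1],None,fx=4,fy=4))
print(o["ft_force"],o["ee_pos"],o["grasp_force"],o["width"])
```

```text
[ 0.57736951 -0.02792672 -0.27355118] [ 452.32944014 -215.22653962  113.77504178] 4.85653848387301 66.17728978728094
```

View pics/s2.png

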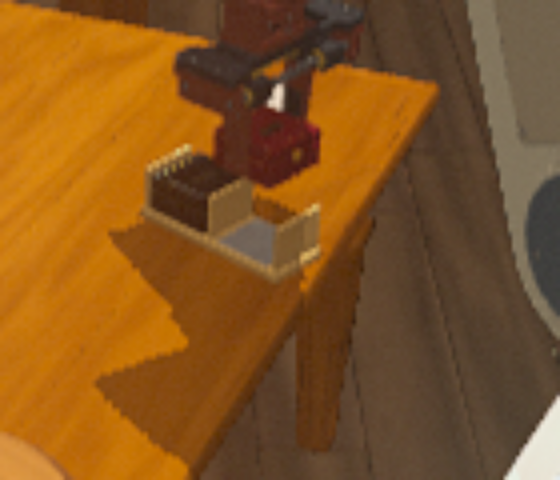

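Call:
arm_command(rows=[0, 0, 0, -0.02, -0.2, 0, 0.5, 0, 0, 0, -0.05, -0.6, 0, 0.5, 0, 0, 0, -0.09, -1, 0, 0.5])

```text
t: 4.4
ee_pos: [462.5, -134.5, 110.4]
orientation: [-3.118, 0.38, 0.002]
ft_force: [0.3, 1.2, -0.1]
width: 65.8
grasp_force: 4.9
```

Call:
arm_command(rows=[0, 0, 0, -0.05, -0.5, 0.1, 0.5, 0, 0, 0, -0.09, -1, 0.3, 0.5])

```text
t: 4.6
ee_pos: [475.3, -54.6, 87.0]
orientation: [3.119, -0.379, 0.001]
ft_force: [0.7, -0.4, -0.7]
width: 65.9
grasp_force: 4.9
```

Call:
arm_command(rows=[0, 0, 0, -0.02, -0.2, 0.3, 0.5, 0, 0, 0, -0.02, -0.32, 0.5, 0.5, 0, 0, 0, -0.02, -0.32, 0.65, 0.5, 0, 0, 0, -0.02, -0.32, 0.72, 0.5, 0, 0, 0, -0.02, -0.32, 0.72, 0.5])

```text
t: 5.1
ee_pos: [479.0, -31.0, 28.9]
orientation: [3.119, -0.378, -0.003]
ft_force: [-0.3, 0.2, -0.8]
width: 65.8
grasp_force: 4.9
```

Call:
arm_command(rows=[0, 0, 0, 0, 0, 0.02, 0.5, 0, 0, 0, 0, 0, 0.04, 0.5, 0, 0, 0, 0, 0, 0.05, 0.5, 0, 0, 0, 0, 0, 0.05, 0.5])

```text
t: 5.5
ee_pos: [479.9, -30.8, 26.0]
orientation: [-3.119, 0.378, -0.001]
ft_force: [0.3, -1.0, -0.2]
width: 65.9
grasp_force: 4.9
```

Call:
arm_command(rows=[0, 0, 0, 0, 0, 0.006, 0.5, 0, 0, 0, 0, 0, 0.012, 0.5, 0, 0, 0, 0, 0, 0.012, 0.5])

```text
t: 5.8
ee_pos: [479.7, -30.5, 24.7]
orientation: [3.119, -0.377, -0.0]
ft_force: [-0.2, -0.3, -0.4]
width: 65.9
grasp_force: 4.9
```

Call:
arm_command(rows=[0, 0, 0, 0, 0, 0.006, 0.5, 0, 0, 0, 0, 0, 0.012, 0.5, 0, 0, 0, 0, 0, 0.012, 0.5])

```text
t: 6.1
ee_pos: [479.7, -30.5, 23.7]
orientation: [-3.119, 0.377, 0.0]
ft_force: [0.4, 0.1, -0.6]
width: 66.1
grasp_force: 4.9
```

Call:
arm_command(rows=[0, 0, 0, 0, 0, 0.006, 0.5, 0, 0, 0, 0, 0, 0.006, 0.5])

```text
t: 6.3
ee_pos: [479.7, -30.5, 23.2]
orientation: [3.119, -0.377, -0.0]
ft_force: [0.2, 0.3, -0.4]
width: 66.2
grasp_force: 4.9
```

Call:
arm_command(rows=[0, 0, 0, 0, 0, 0.006, 0.5, 0, 0, 0, 0, 0, 0.006, 0.5])

```text
t: 6.5
ee_pos: [479.7, -30.5, 22.8]
orientation: [-3.119, 0.377, 0.0]
ft_force: [0.2, -0.1, -0.8]
width: 65.7
grasp_force: 4.9
```

Call:
arm_command(rows=[0, 0, 0, 0, 0, 0.005, 0.5, 0, 0, 0, 0, 0, 0.005, 0.5])

```text
t: 6.7
ee_pos: [479.8, -30.5, 22.6]
orientation: [3.119, -0.377, 0.0]
ft_force: [-1.6, -0.9, 4.0]
width: 66.2
grasp_force: 4.9
```

Call:
arm_command(rows=[0, 0, 0, 0, 0, 0.005, 0.5, 0, 0, 0, 0, 0, 0.005, 0.5])

```text
t: 6.9
ee_pos: [479.9, -30.5, 22.3]
orientation: [3.119, -0.377, 0.001]
ft_force: [-1.2, -0.4, 4.5]
width: 66.3
grasp_force: 4.9
```

Call:
arm_command(rows=[0, 0, 0, 0, 0, -0.003, 0.55, 0, 0, 0, 0, 0, -0.003, 0.7, 0, 0, 0, 0, 0, -0.003, 1, 0, 0, 0, 0, 0, -0.003, 1, 0, 0, 0, 0, 0, -0.003, 1])

```text
t: 7.4
ee_pos: [479.7, -30.5, 22.2]
orientation: [-3.119, 0.377, 0.0]
ft_force: [-0.3, -0.2, 1.1]
width: 87.4
grasp_force: 0.0
```

Call:
arm_command(rows=[0, 0, 0, 0, 0, -0.4, 1, 0, 0, 0, 0, 0, -1, 1])

```text
t: 7.6
ee_pos: [477.7, -30.4, 101.0]
orientation: [3.119, -0.377, -0.01]
ft_force: [0.4, -0.3, 0.1]
width: 87.8
grasp_force: 0.0
```

Call:
arm_command(rows=[0, 0, -0.24, 0, 0, -1, 1, 0, 0, -0.24, 0, 0, -1, 1, 0, 0, -0.24, 0, 0, -1, 1, 0, 0, -0.24, 0, 0, -1, 1, 0, 0, -0.24, 0, 0, -1, 1])

```text
t: 8.1
ee_pos: [479.7, -30.5, 182.7]
orientation: [3.038, 0.801, 0.001]
ft_force: [-0.5, -0.2, 0.7]
width: 87.8
grasp_force: 0.0
```

Call:
arm_command(rows=[0, 0, -0.24, 0, 0, 0, 1, 0, 0, -0.24, 0, 0, 0, 1, 0, 0, -0.24, 0, 0, 0, 1, 0, 0, -0.24, 0, 0, 0, 1, 0, 0, -0.24, 0, 0, 0, 1])

```text
t: 8.6
ee_pos: [479.5, -30.5, 182.2]
orientation: [-2.533, -1.858, 0.0]
ft_force: [-0.2, 0.3, 0.4]
width: 88.1
grasp_force: 0.0
```

Call:
arm_command(rows=[0, 0, -0.02, 0, 0, 0, 1, 0, 0, -0.02, 0, 0, 0, 1, 0, 0, -0.02, 0, 0, 0, 1])

```text
t: 8.9
ee_pos: [479.6, -30.5, 182.2]
orientation: [-2.482, -1.926, 0.0]
ft_force: [0.5, -0.3, -0.1]
width: 88.1
grasp_force: 0.0
```

```bash
cat > look.py <<'E'
from h import *
import sys
o=ctrl.get_obs();im,d=ctrl.get_image("wrist");cv2.imwrite(f"pics/{sys.argv[1]}.png",im[:,:,::-1]);T=wristT(o)
np.savez(sys.argv[1]+".npz",im=im,d=d,T=T)
E
python3 look.py w3
python3 - <<'E'
from h import *
f=np.load("w3.npz");im,T=f["im"],f["T"];o=ctrl.get_obs()
hsv=cv2.cvtColor(im,cv2.COLOR_RGB2HSV);m=(((hsv[...,0]<8)|(hsv[...,0]>168))&(hsv[...,1]>130)&(hsv[...,2]>60)).astype(np.uint8);m[240:]=0
m=cv2.morphologyEx(m,cv2.MORPH_OPEN,np.ones((3,3)));c=max(cv2.findContours(m,0,2)[0],key=cv2.contourArea)[:,0]
print(cv2.boundingRect(c))
r=cv2.minAreaRect(ray("wrist",c,36,T)[:,:2].astype(np.float32));print(r);print(o["ee_pos"],o["orientation"],o["qpos"],T[:3,3])
E
```

```text
(238, 155, 78, 80)
((478.7076110839844, -26.36426544189453), (69.31339263916016, 65.34471130371094), 76.03946685791016)
[479.63402965 -30.50604854 182.22010636] [-2.48149410e+00 -1.92651863e+00  9.54235602e-05] [-8.82776695e-02  3.00004633e-01  1.98914880e+00 -5.74585073e-06
  8.52518104e-01  1.62211192e-01] [498.5156357   43.87385    324.08075729]
```

View pics/w3.png

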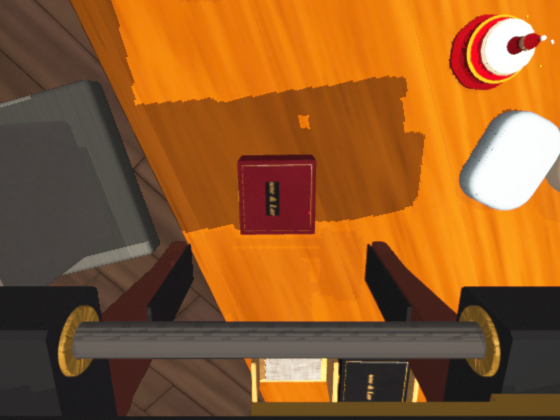

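Call:
arm_command(rows=[0, 0, 0, 0, -0.02, 0.5, 1, 0, 0, 0, 0, -0.02, 1, 1])

```text
t: 9.15
ee_pos: [479.4, -30.2, 102.4]
orientation: [2.479, 1.925, 0.005]
ft_force: [0.4, -0.4, -0.5]
width: 87.8
grasp_force: 0.0
```

Call:
arm_command(rows=[0, 0, 0, 0, 0, 0.4, 1, 0, 0, 0, 0, 0, 0.7, 1, 0, 0, 0, 0, 0, 0.9, 1, 0, 0, 0, 0, 0, 0.99, 0.8, 0, 0, 0, 0, 0, 0.99, 0.65])

```text
t: 9.65
ee_pos: [477.7, -30.1, 22.3]
orientation: [-2.48, -1.927, 0.002]
ft_force: [-0.0, -0.2, -0.3]
width: 75.0
grasp_force: 0.0
```

Call:
arm_command(rows=[0, 0, 0, 0, 0, 0, 0.6, 0, 0, 0, 0, 0, 0, 0.58, 0, 0, 0, 0, 0, 0, 0.56, 0, 0, 0, 0, 0, 0, 0.545, 0, 0, 0, 0, 0, 0, 0.545])

```text
t: 10.15
ee_pos: [478.4, -30.1, 23.4]
orientation: [2.48, 1.928, 0.001]
ft_force: [-0.3, -0.6, 0.3]
width: 67.5
grasp_force: 0.0
```

Call:
arm_command(rows=[0, 0, 0, 0, 0, 0, 0.54, 0, 0, 0, 0, 0, 0, 0.535])

```text
t: 10.35
ee_pos: [478.2, -30.1, 23.1]
orientation: [2.48, 1.929, 0.0]
ft_force: [-0.2, 0.2, 0.8]
width: 67.4
grasp_force: 0.0
```

Call:
arm_command(rows=[0, 0, 0, 0, 0, 0, 0.531, 0, 0, 0, 0, 0, 0, 0.528])

```text
t: 10.55
ee_pos: [478.1, -30.1, 23.0]
orientation: [-2.48, -1.929, 0.0]
ft_force: [-0.3, 0.1, -0.3]
width: 67.0
grasp_force: 0.0
```

Call:
arm_command(rows=[0, 0, 0, 0, 0, 0, 0.525, 0, 0, 0, 0, 0, 0, 0.522])

```text
t: 10.75
ee_pos: [478.1, -30.1, 23.0]
orientation: [-2.48, -1.929, 0.0]
ft_force: [-0.4, 0.2, -0.1]
width: 66.9
grasp_force: 0.0
```

Call:
arm_command(rows=[0, 0, 0, 0, 0, 0, 0.519, 0, 0, 0, 0, 0, 0, 0.516])

```text
t: 10.95
ee_pos: [478.1, -30.1, 23.0]
orientation: [-2.48, -1.929, 0.0]
ft_force: [0.1, -1.4, 0.8]
width: 66.6
grasp_force: 0.0
```

Call:
arm_command(rows=[0, 0, 0, 0, 0, 0, 0.513, 0, 0, 0, 0, 0, 0, 0.51])

```text
t: 11.15
ee_pos: [478.2, -30.1, 23.0]
orientation: [-2.48, -1.929, -0.0]
ft_force: [0.2, 0.0, 0.2]
width: 66.5
grasp_force: 0.0
```

Call:
arm_command(rows=[0, 0, 0, 0, 0, 0, 0.507, 0, 0, 0, 0, 0, 0, 0.504])

```text
t: 11.35
ee_pos: [478.1, -30.1, 23.0]
orientation: [-2.48, -1.929, 0.0]
ft_force: [0.5, -0.1, 0.3]
width: 66.0
grasp_force: 2.3
```

Call:
arm_command(rows=[0, 0, 0, 0, 0, 0, 0.502, 0, 0, 0, 0, 0, 0, 0.5])

```text
t: 11.55
ee_pos: [478.1, -30.1, 23.0]
orientation: [-2.48, -1.929, 0.0]
ft_force: [0.3, 0.1, 0.0]
width: 66.1
grasp_force: 7.3
```

Run:
```python
from h import *
from scipy.optimize import least_squares
f=np.load("top0.npz");im=f["im"]
hsv=cv2.cvtColor(im,cv2.COLOR_RGB2HSV)
# brass: yellow bright
m=((hsv[...,0]>18)&(hsv[...,0]<35)&(hsv[...,1]>60)&(hsv[...,2]>180)).astype(np.uint8);m[:, :160]=0;m[:,250:]=0;m[:190]=0;m[285:]=0
n,_,st,ce=cv2.connectedComponentsWithStats(m)
for i in range(1,n):
  if st[i,4]>2: print(ce[i].round(1),st[i].tolist(),[ray("top",[ce[i]],z)[0,:2].round(1).tolist() for z in(12,22,64)])
o=ctrl.get_obs();print(o["grasp_force"])
```

```text
[210.9 198.8] [207, 197, 9, 4, 26] [[605.4, 238.6], [603.9, 236.6], [597.6, 228.3]]
[201.5 221.5] [201, 221, 2, 2, 4] [[533.2, 265.8], [532.3, 263.6], [528.4, 254.4]]
[174.4 231.3] [172, 231, 5, 2, 7] [[501.4, 349.9], [500.7, 347.0], [497.8, 335.1]]
[199.7 250.5] [192, 248, 16, 6, 50] [[442.7, 268.2], [442.5, 266.0], [441.5, 256.7]]
[193. 266.] [192, 265, 3, 3, 9] [[394.5, 287.2], [394.7, 284.9], [395.3, 275.0]]
[196.  272.8] [195, 272, 3, 2, 4] [[374.0, 277.1], [374.3, 274.8], [375.6, 265.3]]
7.285139495506883
```

Call:
arm_command(rows=[0, 0, 0, 0, 0, -0.06, 0.5, 0, 0, 0, 0, 0, -0.25, 0.5, 0, 0, 0, 0, 0, -0.6, 0.5, 0, 0, 0, 0, 0, -1, 0.5])

```text
t: 11.95
ee_pos: [477.4, -30.1, 103.4]
orientation: [-2.479, -1.928, 0.002]
ft_force: [0.2, -1.0, -1.7]
width: 66.0
grasp_force: 7.3
```

Call:
arm_command(rows=[0, 0, 0.0475, 0.2, -0.05, -0.1, 0.5, 0, 0, 0.095, 0.4, -0.1, -0.2, 0.5, 0, 0, 0.1425, 0.6, -0.15, -0.3, 0.5, 0, 0, 0.19, 0.8, -0.2, -0.4, 0.5, 0, 0, 0.2375, 1, -0.25, -0.5, 0.5])

```text
t: 12.45
ee_pos: [478.3, 52.9, 143.7]
orientation: [3.015, 0.883, 0.0]
ft_force: [-0.6, -0.4, -1.2]
width: 65.9
grasp_force: 7.3
```

Call:
arm_command(rows=[0, 0, 0.0475, 0.05, -0.2, -0.1, 0.5, 0, 0, 0.095, 0.1, -0.4, -0.2, 0.5, 0, 0, 0.1425, 0.15, -0.6, -0.3, 0.5, 0, 0, 0.19, 0.2, -0.8, -0.4, 0.5, 0, 0, 0.2375, 0.25, -1, -0.5, 0.5])

```text
t: 12.95
ee_pos: [451.2, 130.9, 183.6]
orientation: [-3.129, 0.277, -0.0]
ft_force: [1.1, -0.9, -0.8]
width: 65.8
grasp_force: 7.3
```

Call:
arm_command(rows=[0, 0, 0, -0.2, -0.4, -0.05, 0.5, 0, 0, 0, -0.48, -0.83, -0.1, 0.5])

```text
t: 13.15
ee_pos: [425.3, 203.0, 191.8]
orientation: [-3.129, 0.27, -0.002]
ft_force: [1.0, 0.1, -0.3]
width: 66.1
grasp_force: 7.3
```

Call:
arm_command(rows=[0, 0, 0, -0.28, -0.48, -0.1, 0.5, 0, 0, 0, -0.42, -0.75, -0.1, 0.5, 0, 0, 0, -0.48, -0.83, -0.1, 0.5, 0, 0, 0, -0.48, -0.83, -0.1, 0.5, 0, 0, 0, -0.48, -0.83, -0.1, 0.5])

```text
t: 13.65
ee_pos: [398.4, 273.3, 198.9]
orientation: [3.13, -0.267, -0.001]
ft_force: [0.6, -0.5, -0.5]
width: 66.2
grasp_force: 7.3
```

```bash
python3 look.py w4; python3 -c "
from h import *
o=ctrl.get_obs();print(o['qpos'],o['ee_pos'],o['grasp_force'])"
```

```text
[ 5.76207473e-01  2.77366133e-01  1.97135508e+00 -2.94947273e-04
  8.93602671e-01  2.31838597e+00] [398.60540676 273.11015364 198.85284551] 7.276145713403821
```

View pics/w4.png

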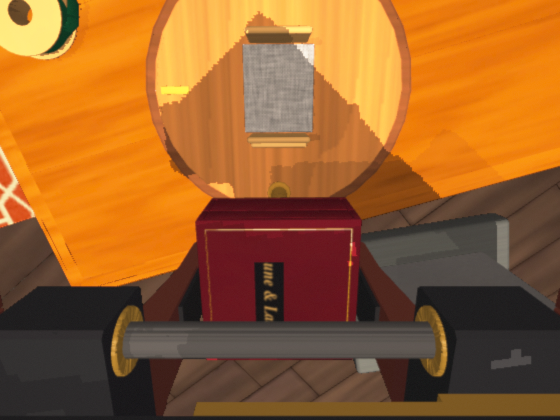

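Run:
```python
from h import *
f=np.load("w4.npz");im,T=f["im"],f["T"]
hsv=cv2.cvtColor(im,cv2.COLOR_RGB2HSV)
m=((hsv[...,1]<60)&(hsv[...,2]>60)).astype(np.uint8);m[:35]=0;m[140:]=0;m[:,:230]=0;m[:,330:]=0
m=cv2.morphologyEx(m,cv2.MORPH_OPEN,np.ones((3,3)))
c=max(cv2.findContours(m,0,2)[0],key=cv2.contourArea)[:,0];print(cv2.boundingRect(c),cv2.contourArea(c))
r=cv2.minAreaRect(ray("wrist",c,26,T)[:,:2].astype(np.float32));print("felt",r)
s=((hsv[...,0]>22)&(hsv[...,0]<32)&(hsv[...,1]>150)&(hsv[...,2]>200)).astype(np.uint8);s[:80]=0;s[100:]=0;s[:,:155]=0;s[:,195:]=0
v,u=np.nonzero(s);print("strip",len(u),ray("wrist",[[u.mean(),v.mean()]],22,T))
# platter boundary, left/right per row (dark rim edges) : circle fit through picked rim points by saturation/brightness step
g=cv2.GaussianBlur(im[...,2].astype(float),(0,0),1.2);pts=[]
for row in range(5,150,6):
    for rng,sg in((range(140,240),1),(range(330,420),-1)):
        w=g[row,list(rng)];d=np.gradient(w)*sg;pts.append((rng[int(np.argmax(d))],row))
P=ray("wrist",pts,22,T)[:,:2]
from scipy.optimize import least_squares
q=least_squares(lambda a:np.hypot(P[:,0]-a[0],P[:,1]-a[1])-a[2],[489,257,108],loss="soft_l1",f_scale=1.5);print(q.x,np.abs(q.fun).round(1))
print("cam",T[:3,3])
```

```text
(243, 44, 71, 88) 5796.0
felt ((487.2200012207031, 259.49176025390625), (58.54246520996094, 70.67428588867188), 80.52867889404297)
strip 209 [[502.14651919 348.41584282  22.        ]]
[486.26549154 259.63369018 114.85665181] [0.1 0.1 0.  0.2 0.2 0.  0.6 0.4 0.5 0.3 7.8 0.3 8.4 0.  0.  0.3 0.1 0.5
 0.1 0.7 0.5 0.2 0.2 0.1 0.2 0.1 0.3 0.  0.7 0.4 0.4 0.1 0.6 0.  0.4 0.7
 0.  0.4 0.6 0.2 0.3 0.2 0.1 0.4 0.4 0.8 0.3 0.  0.5 0.2]
cam [472.97182138 262.0119419  340.75535593]
```

Call:
arm_command(rows=[0, 0, 0, 0.25, 0, 0, 0.5, 0, 0, 0, 0.7, 0, 0, 0.5, 0, 0, 0, 1, -0.01, 0, 0.5, 0, 0, 0, 1, -0.01, 0, 0.5])

```text
t: 14.1
ee_pos: [480.7, 259.9, 199.1]
orientation: [-3.129, 0.273, -0.003]
ft_force: [-0.2, 0.1, -0.1]
width: 65.8
grasp_force: 7.3
```

Call:
arm_command(rows=[0, 0, 0, 0.11, 0, 0.2, 0.5, 0, 0, 0, 0.11, 0, 0.6, 0.5, 0, 0, 0, 0.11, 0, 1, 0.5])

```text
t: 14.4
ee_pos: [486.3, 258.9, 118.6]
orientation: [-3.13, 0.27, -0.001]
ft_force: [0.4, -0.3, -1.7]
width: 66.3
grasp_force: 7.3
```

Call:
arm_command(rows=[0, 0, 0, 0, 0, 0.2, 0.5, 0, 0, 0, 0, 0, 0.27, 0.5, 0, 0, 0, 0, 0, 0.27, 0.5, 0, 0, 0, 0, 0, 0.27, 0.5])

```text
t: 14.8
ee_pos: [486.6, 259.9, 98.3]
orientation: [-3.13, 0.268, -0.001]
ft_force: [0.0, -0.3, -0.5]
width: 65.9
grasp_force: 7.3
```

```bash
python3 look.py w5; python3 -c "
from h import *
o=ctrl.get_obs();print(o['orientation'],o['ee_pos'],o['grasp_force'])"
```

```text
[-3.12925880e+00  2.67503958e-01 -2.35926888e-03] [486.76253674 260.08147536  98.54741275] 7.276580510661006
```

View pics/w5.png

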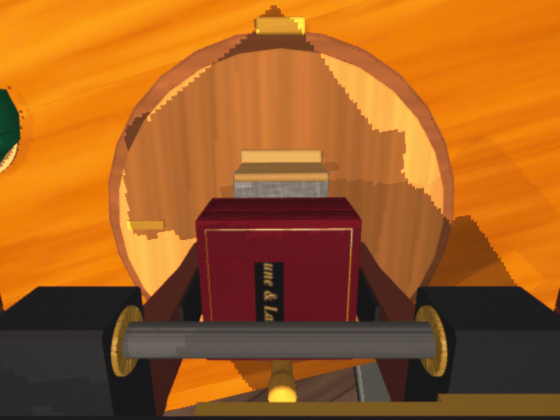

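Run:
```python
from h import *
f=np.load("w5.npz");im,T=f["im"],f["T"];K=ctrl.camera_params("wrist")["camera_matrix"];Tc=np.linalg.inv(ctrl.camera_params("wrist")["tool_from_camera"])
def pr(x,y,zw,ze=98.4):
    p=Tc@np.array([x,y,ze-zw,1]);return (K@(p[:3]/p[2]))[:2].round(1)
for n,a in dict(boxtop=(33,0,111.7),boxbot=(33,0,75.7),cheekin=(37,0,64),cheekout=(41,0,64),cheekoutbot=(41,0,22),in1=(38,0,64),out5=(42,0,64),boxtopL=(33,-33.5,111.7),boxtopR=(33,33.5,111.7),cheekL=(37,-25,64),cheekR=(37,25,64)).items(): print(n,a,pr(*a))
print(K[0,0])
col=cv2.cvtColor(im,cv2.COLOR_RGB2GRAY)[140:240,270:300].mean(1).round().astype(int);print(list(zip(range(140,240),col.tolist())))
g=cv2.cvtColor(im,cv2.COLOR_RGB2GRAY)
for r in(156,172,190,205,225,260): 
    d=np.abs(np.gradient(cv2.GaussianBlur(g[r].astype(np.float32)[None],(0,0),1)[0]));i=[k for k in range(180,380) if d[k]>8 and d[k]==d[max(0,k-4):k+5].max()];print(r,i)
```

```text
boxtop (33, 0, 111.7) [281.9 220.2]
boxbot (33, 0, 75.7) [281.2 197.1]
cheekin (37, 0, 64) [281. 184.]
cheekout (41, 0, 64) [281.  176.3]
cheekoutbot (41, 0, 22) [280.6 163.5]
in1 (38, 0, 64) [281.  182.1]
out5 (42, 0, 64) [281.  174.4]
boxtopL (33, -33.5, 111.7) [195.6 220.2]
boxtopR (33, 33.5, 111.7) [368.2 220.2]
cheekL (37, -25, 64) [232.6 184. ]
cheekR (37, 25, 64) [329.4 184. ]
348.4862004292908
[(140, 133), (141, 133), (142, 133), (143, 133), (144, 133), (145, 133), (146, 133), (147, 133), (148, 132), (149, 124), (150, 147), (151, 168), (152, 178), (153, 186), (154, 187), (155, 186), (156, 186), (157, 187), (158, 187), (159, 187), (160, 186), (161, 181), (162, 136), (163, 104), (164, 100), (165, 101), (166, 102), (167, 103), (168, 102), (169, 100), (170, 101), (171, 100), (172, 104), (173, 131), (174, 150), (175, 160), (176, 166), (177, 164), (178, 158), (179, 148), (180, 135), (181, 116), (182, 125), (183, 125), (184, 120), (185, 120), (186, 124), (187, 126), (188, 127), (189, 127), (190, 126), (191, 127), (192, 126), (193, 127), (194, 131), (195, 133), (196, 128), (197, 86), (198, 51), (199, 33), (200, 29), (201, 30), (202, 31), (203, 31), (204, 32), (205, 32), (206, 33), (207, 34), (208, 35), (209, 38), (210, 37), (211, 31), (212, 31), (213, 31), (214, 32), (215, 34), (216, 35), (217, 40), (218, 36), (219, 40), (220, 50), (221, 53), (222, 53), (223, 53), (224, 54), (225, 54), (226, 54), (227, 58), (228, 101), (229, 176), (230, 112), (231, 62), (232, 51), (233, 50), (234, 49), (235, 48), (236, 48), (237, 48), (238, 48), (239, 48)]
156 [241, 320]
172 [235]
190 []
205 [206, 351]
225 [195, 361]
260 [183, 351, 375]
```

Call:
arm_command(rows=[0, 0, 0, 0.02, 0.013, 0, 0.5, 0, 0, 0, 0.02, 0.013, 0.1, 0.5, 0, 0, 0, 0.02, 0.013, 0.25, 0.5, 0, 0, 0, 0.02, 0.013, 0.3, 0.5, 0, 0, 0, 0.02, 0.013, 0.3, 0.5])

```text
t: 15.35
ee_pos: [486.7, 258.3, 72.2]
orientation: [3.129, -0.267, -0.003]
ft_force: [-0.7, 0.1, -0.1]
width: 66.0
grasp_force: 7.3
```

Call:
arm_command(rows=[0, 0, 0, 0, 0, 0.08, 0.5, 0, 0, 0, 0, 0, 0.16, 0.5, 0, 0, 0, 0, 0, 0.22, 0.5, 0, 0, 0, 0, 0, 0.25, 0.5, 0, 0, 0, 0, 0, 0.25, 0.5])

```text
t: 15.85
ee_pos: [487.3, 258.6, 53.0]
orientation: [3.13, -0.267, -0.001]
ft_force: [0.2, -0.0, -1.2]
width: 66.0
grasp_force: 7.3
```

Call:
arm_command(rows=[0, 0, 0, 0, 0, 0.012, 0.5, 0, 0, 0, 0, 0, 0.024, 0.5, 0, 0, 0, 0, 0, 0.03, 0.5, 0, 0, 0, 0, 0, 0.03, 0.5])

```text
t: 16.25
ee_pos: [487.6, 258.7, 51.1]
orientation: [-3.13, 0.267, -0.0]
ft_force: [1.5, -0.2, -1.1]
width: 65.7
grasp_force: 7.3
```

Call:
arm_command(rows=[0, 0, 0, 0, 0, 0.005, 0.5, 0, 0, 0, 0, 0, 0.01, 0.5, 0, 0, 0, 0, 0, 0.01, 0.5])

```text
t: 16.55
ee_pos: [487.5, 258.7, 50.2]
orientation: [3.13, -0.267, -0.0]
ft_force: [0.1, 1.0, -0.2]
width: 66.4
grasp_force: 7.3
```

Call:
arm_command(rows=[0, 0, 0, 0, 0, 0.006, 0.5, 0, 0, 0, 0, 0, 0.006, 0.5])

```text
t: 16.75
ee_pos: [487.5, 258.6, 49.7]
orientation: [3.13, -0.267, -0.0]
ft_force: [-0.1, -0.1, -1.0]
width: 66.1
grasp_force: 7.3
```

Call:
arm_command(rows=[0, 0, 0, 0, 0, 0.006, 0.5, 0, 0, 0, 0, 0, 0.006, 0.5])

```text
t: 16.95
ee_pos: [487.5, 258.6, 49.2]
orientation: [3.13, -0.267, -0.0]
ft_force: [-0.4, 0.5, -1.2]
width: 66.0
grasp_force: 7.3
```

Call:
arm_command(rows=[0, 0, 0, 0, 0, 0.005, 0.5, 0, 0, 0, 0, 0, 0.005, 0.5])

```text
t: 17.15
ee_pos: [487.6, 258.7, 49.0]
orientation: [-3.13, 0.267, -0.0]
ft_force: [0.1, -0.0, 2.2]
width: 66.2
grasp_force: 7.3
```

Call:
arm_command(rows=[0, 0, 0, 0, 0, -0.003, 0.53, 0, 0, 0, 0, 0, -0.003, 0.65, 0, 0, 0, 0, 0, -0.003, 0.85, 0, 0, 0, 0, 0, -0.003, 1, 0, 0, 0, 0, 0, -0.003, 1])

```text
t: 17.65
ee_pos: [487.5, 258.7, 49.1]
orientation: [-3.13, 0.267, 0.0]
ft_force: [0.4, 0.4, -0.1]
width: 87.6
grasp_force: 0.0
```

Call:
arm_command(rows=[0, 0, 0, 0, 0, -0.2, 1, 0, 0, 0, 0, 0, -0.5, 1, 0, 0, 0, 0, 0, -1, 1, 0, 0, 0, 0, 0, -1, 1])

```text
t: 18.05
ee_pos: [490.2, 260.0, 133.4]
orientation: [-3.126, 0.267, -0.01]
ft_force: [-0.1, 1.3, 0.4]
width: 87.7
grasp_force: 0.0
```

Call:
arm_command(rows=[0, 0, 0, -0.5, 0, -0.25, 1, 0, 0, 0, -1, 0, -0.5, 1, 0, 0, 0, -1, 0, -0.5, 1, 0, 0, 0, -1, 0, -0.5, 1])

```text
t: 18.45
ee_pos: [408.5, 272.5, 169.3]
orientation: [-3.13, 0.265, -0.001]
ft_force: [-0.8, 0.0, -0.4]
width: 87.6
grasp_force: 0.0
```

```bash
python3 look.py w6; python3 -c "
from h import *
o=ctrl.get_obs();print(o['orientation'],o['ee_pos'],o['qpos'][5])"
```

```text
[-3.12993259e+00  2.66128464e-01 -1.01424028e-03] [409.07020801 272.43526349 168.93223732] 2.3039066895582097
```

View pics/w6.png

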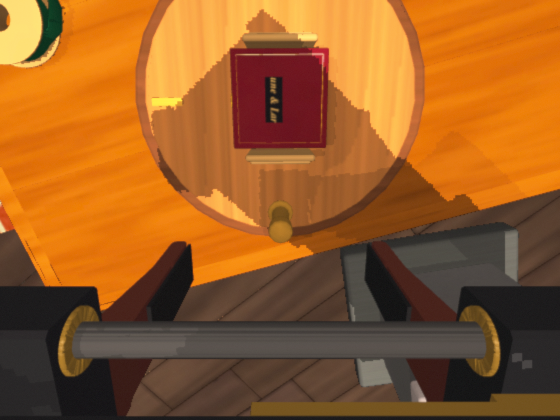

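Run:
```python
from h import *
f=np.load("w6.npz");T=f["T"];p=ray("wrist",[[281,231]],78,T)[0]
o=ctrl.get_obs();print(p,R.from_rotvec(o["orientation"]).inv().apply(p-o["ee_pos"]))
```

```text
[399.14608702 273.66063859  78.        ] [-10.04422662   0.50589295  90.92589889]
```

Call:
arm_command(rows=[0, 0, 0, -0.13, 0.006, 0, 1, 0, 0, 0, -0.13, 0.006, 0.4, 1, 0, 0, 0, -0.13, 0.006, 0.8, 1, 0, 0, 0, -0.13, 0.006, 1, 1])

```text
t: 18.9
ee_pos: [397.2, 272.5, 86.4]
orientation: [3.128, -0.268, -0.004]
ft_force: [-0.3, -0.5, -0.5]
width: 87.7
grasp_force: 0.0
```

Call:
arm_command(rows=[0, 0, 0, 0, 0, 0.15, 1, 0, 0, 0, 0, 0, 0.3, 1, 0, 0, 0, 0, 0, 0.36, 0.5, 0, 0, 0, 0, 0, 0.36, 0, 0, 0, 0, 0, 0, 0.36, -0.3])

```text
t: 19.4
ee_pos: [398.7, 273.7, 60.7]
orientation: [-3.13, 0.267, -0.001]
ft_force: [0.6, -0.8, 0.7]
width: 67.5
grasp_force: 0.0
```

Call:
arm_command(rows=[0, 0, 0, 0, 0, 0, -0.4, 0, 0, 0, 0, 0, 0, -0.45, 0, 0, 0, 0, 0, 0, -0.45, 0, 0, 0, 0, 0, 0, -0.45])

```text
t: 19.8
ee_pos: [398.5, 273.6, 60.6]
orientation: [-3.13, 0.267, -0.001]
ft_force: [0.0, -0.1, -0.2]
width: 35.7
grasp_force: 0.0
```

Call:
arm_command(rows=[0, 0, 0, 0, 0, 0, -0.45, 0, 0, 0, 0, 0, 0, -0.45])

```text
t: 20.0
ee_pos: [398.4, 273.5, 60.4]
orientation: [-3.13, 0.267, -0.0]
ft_force: [-0.1, -1.0, 0.2]
width: 24.6
grasp_force: 0.0
```

Call:
arm_command(rows=[0, 0, -0.025, 0.0035, 0.09, 0, -0.45, 0, 0, -0.05, 0.014, 0.18, 0, -0.45, 0, 0, -0.075, 0.032, 0.268, 0, -0.45, 0, 0, -0.1, 0.056, 0.355, 0, -0.45, 0, 0, -0.125, 0.087, 0.44, 0, -0.45])

```text
t: 20.5
ee_pos: [399.6, 237.7, 60.4]
orientation: [-3.121, -0.354, -0.001]
ft_force: [-0.4, 2.0, -0.1]
width: 23.9
grasp_force: 0.8
```

Call:
arm_command(rows=[0, 0, -0.025, 0.0035, 0.09, 0, -0.45, 0, 0, -0.05, 0.014, 0.18, 0, -0.45, 0, 0, -0.075, 0.032, 0.268, 0, -0.45, 0, 0, -0.1, 0.056, 0.355, 0, -0.45, 0, 0, -0.125, 0.087, 0.44, 0, -0.45])

```text
t: 21.0
ee_pos: [414.1, 204.8, 60.4]
orientation: [-2.992, -0.956, -0.001]
ft_force: [-0.1, 1.6, 0.2]
width: 24.4
grasp_force: 0.4
```

Run:
```python
from h import *
im,_=ctrl.get_image("side");cv2.imwrite("pics/s7.png",cv2.resize(im[200:330,180:330,::-1],None,fx=4,fy=4))
o=ctrl.get_obs();print(o["ee_pos"],o["ft_force"],o["orientation"])
```

```text
[414.53601761 204.21018843  60.40362596] [-0.12785769 -0.25226917  0.4524469 ] [2.99089265e+00 9.61229435e-01 8.79613229e-04]
```

View pics/s7.png

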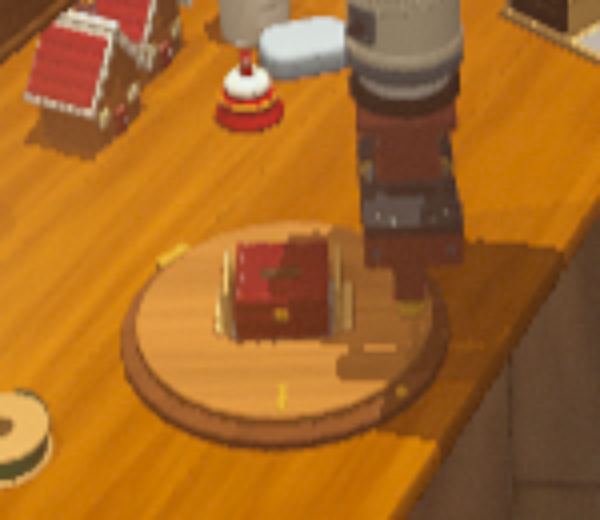

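Call:
arm_command(rows=[0, 0, -0.025, 0.0035, 0.09, 0, -0.45, 0, 0, -0.05, 0.014, 0.18, 0, -0.45, 0, 0, -0.075, 0.032, 0.268, 0, -0.45, 0, 0, -0.1, 0.056, 0.355, 0, -0.45, 0, 0, -0.125, 0.087, 0.44, 0, -0.45])

```text
t: 21.55
ee_pos: [439.9, 180.0, 60.3]
orientation: [-2.75, -1.519, 0.0]
ft_force: [-0.0, 0.3, -0.1]
width: 24.1
grasp_force: 0.0
```

Call:
arm_command(rows=[0, 0, -0.025, 0.0035, 0.09, 0, -0.45, 0, 0, -0.05, 0.014, 0.18, 0, -0.45, 0, 0, -0.075, 0.032, 0.268, 0, -0.45, 0, 0, -0.1, 0.056, 0.355, 0, -0.45, 0, 0, -0.125, 0.087, 0.44, 0, -0.45])

```text
t: 22.05
ee_pos: [473.4, 167.2, 60.3]
orientation: [-2.401, -2.026, 0.0]
ft_force: [1.1, 0.3, 0.8]
width: 24.1
grasp_force: 0.0
```

Call:
arm_command(rows=[0, 0, 0, 0, 0.02, 0, -0.45, 0, 0, 0, 0, 0.02, 0, -0.45, 0, 0, 0, 0, 0.02, 0, -0.45])

```text
t: 22.35
ee_pos: [474.5, 167.0, 60.2]
orientation: [-2.404, -2.022, 0.001]
ft_force: [0.3, -0.3, 0.4]
width: 24.1
grasp_force: 0.0
```

Call:
arm_command(rows=[0, 0, 0, 0, 0, 0, 0.2, 0, 0, 0, 0, 0, 0, 0.2, 0, 0, 0, 0, 0, 0, 0.2, 0, 0, 0, 0, 0, 0, 0.2, 0, 0, 0, 0, 0, 0, 0.2])

```text
t: 22.85
ee_pos: [474.9, 167.0, 60.3]
orientation: [2.402, 2.024, 0.0]
ft_force: [-0.0, 0.2, -0.6]
width: 52.4
grasp_force: 0.0
```

Call:
arm_command(rows=[0, 0, 0, 0, 0, -0.3, 0.2, 0, 0, 0, 0, 0, -0.7, 0.2, 0, 0, 0, 0, 0, -1, 0.2])

```text
t: 23.15
ee_pos: [475.0, 167.0, 141.6]
orientation: [2.402, 2.024, 0.001]
ft_force: [0.4, -0.1, -0.3]
width: 52.5
grasp_force: 0.0
```

Call:
arm_command(rows=[0, 0, 0, -0.5, 0, -0.5, 0.2, 0, 0, 0, -0.7, 0, -1, 0.2, 0, 0, 0, -0.7, 0, -1, 0.2, 0, 0, 0, -0.7, 0, -1, 0.2])

```text
t: 23.55
ee_pos: [465.9, 111.5, 221.4]
orientation: [2.403, 2.022, 0.004]
ft_force: [-0.4, -0.7, -0.2]
width: 52.7
grasp_force: 0.0
```

```bash
python3 look.py w8
python3 - <<'E'
from h import *
o=ctrl.get_obs();print(o["ee_pos"],o["t"])
f=np.load("w8.npz");im,T=f["im"],f["T"]
hsv=cv2.cvtColor(im,cv2.COLOR_RGB2HSV);m=(((hsv[...,0]<8)|(hsv[...,0]>168))&(hsv[...,1]>130)&(hsv[...,2]>60)).astype(np.uint8);m[230:]=0
m=cv2.morphologyEx(m,cv2.MORPH_OPEN,np.ones((3,3)));c=max(cv2.findContours(m,0,2)[0],key=cv2.contourArea)[:,0]
print(cv2.boundingRect(c),cv2.minAreaRect(ray("wrist",c,62,T)[:,:2].astype(np.float32)))
E
```

```text
[465.16895714 111.68031206 220.22673161] 23.6
(231, 0, 84, 61) ((484.7000427246094, 244.55245971679688), (42.83353042602539, 65.17756652832031), 80.22325134277344)
```

View pics/w8.png

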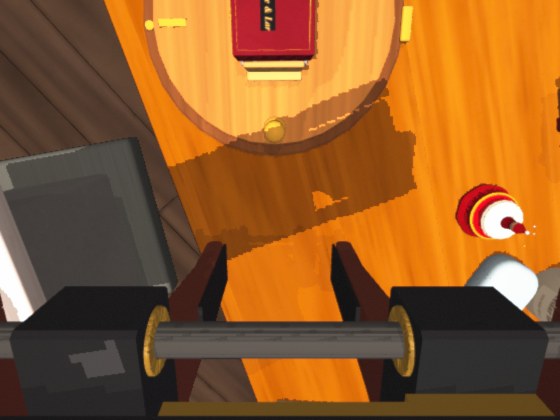

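```bash
python3 -c "
from workcell import ctrl
print(ctrl.close_job())"
```

```text
the job is handed in; nothing more can be done
None
```

The red box is seated in the cradle with its clasp at the brass strip, and the stand is turned home with the clasp facing the dot; the job was handed in at about 24 s. The grip briefly read 12.7 N during the first grasp in the rack, over the 10 N limit, and the other grip readings were 4.9 to 7.3 N.

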